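# Reload the lamp burn-in jig and start the test

### The job

First take both tested lamp heads out of the burn-in jig (push down, turn a quarter counter-clockwise, lift out) and stand them upright in the grey tray. Then lock every new lamp head standing on the mat into a socket of its own: lugs into the slots, push down against the spring, turn a quarter clockwise and let it click up home. When all are home, press the test button fully down and let it come up again; leave the solder reel, meter and screwdriver alone.

Things in the scene. Friction and masses are not known exactly. Their poses are not given: they have to be found in the camera images.
- used_1: Tested lamp head, locked in a socket at the start. Black finned body 50 (own x) x 36 mm (own y): grip across the 36. Below it a white round shank, 44 mm wide, foot chamfered; brass lugs stick out of it along own x, 62 mm over the tips, 8 wide. Origin: centre of the foot, z up. Heights over it: lugs 9-15, body 28-60, clear lens to 68 mm. 150 g +-20 %. Half-turn symmetric.
- used_2: The other tested lamp head, locked in another socket at the start. Same shape, size and axes as used_1.
- new_1: A new lamp head, standing upright on the mat at the start; may be absent. Same shape, size and axes as used_1.
- new_2: A new lamp head, standing upright on the mat at the start; may be absent. Same shape, size and axes as used_1.
- new_3: A new lamp head, standing upright on the mat at the start; may be absent. Same shape, size and axes as used_1.
- socket_a: Fixed sprung bayonet socket, one of three alike, 100 mm apart in a row: black 84 mm square box, aluminium deck. Origin: centre of its underside, 12 mm over the table; deck top 45 mm over the origin. The deck has a 47 mm hole with slots for the lugs along own +x and -x, 13 mm wide, 66 mm over the ends. White lines along own y mark the home direction of the lugs.
- socket_b: As socket_a. Locking a lamp (foot heights over the socket's origin): set loosely in, lugs along socket x, it rests on the spring plate at about 32 mm. Push down to 17 mm (12 N; must be under 21; bottoms at 16), turn a quarter clockwise seen from above, lugs along socket y, let it rise: the spring (700 N/m) lifts it into the detent: home, foot at 25 mm, play 6 degrees.
- socket_c: As socket_a. Unlocking a lamp: it is held by the detent, lugs along socket y, foot 25 mm over the socket's origin. Push it down to 17 mm, turn it a quarter counter-clockwise seen from above (lugs along socket x), lift it straight out.
- tray: Fixed open grey plastic tray 130 (own x) x 200 mm (own y), 25 mm high, walls 4 mm, floor 4 mm thick; origin: centre of its underside, on the table.
- test (a joint): Travel of the test button: 0 up, 0.006 m fully down; spring, 5 N at the bottom.
- test_top (a point): Centre of the top of the grey round test button (28 mm across), which is pressed straight down, on a fixed grey box 70 x 70 x 35 mm.
- solder_reel: Bystander: steel solder reel, 56 mm diameter, 36 mm high; origin under its centre. Leave alone.
- meter: Bystander: black hand multimeter lying flat, 150 x 75 x 32 mm; origin under its centre. Leave alone.
- screwdriver: Bystander: screwdriver with red handle, 160 mm long, lying flat; origin under its middle. Leave alone.
Things that resemble listed ones, but are neither listed nor needed, are in the scene too. What is shaped like the new_2 but orange or turquoise is not meant.

How it is judged:
On the way, in this order (a step that is already met when the one before it is completed fails the run):
1. both tested lamps stand upright in the tray, released (x of used_1 in the frame of tray between -0.06 and 0.06 m and y of used_1 in the frame of tray between -0.095 and 0.095 m and angle between each of used_1, used_2's own z axis and vertical below 0.12 rad and height (world z) of each of used_1, used_2 below 0.012 m and linear speed of each of used_1, used_2 below 0.02 m/s and contact force between the fingers and used_1 below 0.3 N and x of used_2 in the frame of tray between -0.06 and 0.06 m and y of used_2 in the frame of tray between -0.095 and 0.095 m and contact force between the fingers and used_2 below 0.3 N), for 0.2 s.
2. every new lamp is locked home in a socket and released (((horizontal distance between new_1 and socket_a below 0.004 m and z of new_1 in the frame of socket_a between 0.0225 and 0.0275 m and angle between the x axis of new_1 and the y axis of socket_a, either way round below 0.2 rad) or (horizontal distance between new_1 and socket_b below 0.004 m and z of new_1 in the frame of socket_b between 0.0225 and 0.0275 m and angle between the x axis of new_1 and the y axis of socket_b, either way round below 0.2 rad) or (horizontal distance between new_1 and socket_c below 0.004 m and z of new_1 in the frame of socket_c between 0.0225 and 0.0275 m and angle between the x axis of new_1 and the y axis of socket_c, either way round below 0.2 rad)) and linear speed of each of new_1, new_2, new_3 below 0.02 m/s and contact force between the fingers and new_1 below 0.3 N and ((horizontal distance between new_2 and socket_a below 0.004 m and z of new_2 in the frame of socket_a between 0.0225 and 0.0275 m and angle between the x axis of new_2 and the y axis of socket_a, either way round below 0.2 rad) or (horizontal distance between new_2 and socket_b below 0.004 m and z of new_2 in the frame of socket_b between 0.0225 and 0.0275 m and angle between the x axis of new_2 and the y axis of socket_b, either way round below 0.2 rad) or (horizontal distance between new_2 and socket_c below 0.004 m and z of new_2 in the frame of socket_c between 0.0225 and 0.0275 m and angle between the x axis of new_2 and the y axis of socket_c, either way round below 0.2 rad)) and contact force between the fingers and new_2 below 0.3 N and ((horizontal distance between new_3 and socket_a below 0.004 m and z of new_3 in the frame of socket_a between 0.0225 and 0.0275 m and angle between the x axis of new_3 and the y axis of socket_a, either way round below 0.2 rad) or (horizontal distance between new_3 and socket_b below 0.004 m and z of new_3 in the frame of socket_b between 0.0225 and 0.0275 m and angle between the x axis of new_3 and the y axis of socket_b, either way round below 0.2 rad) or (horizontal distance between new_3 and socket_c below 0.004 m and z of new_3 in the frame of socket_c between 0.0225 and 0.0275 m and angle between the x axis of new_3 and the y axis of socket_c, either way round below 0.2 rad)) and contact force between the fingers and new_3 below 0.3 N), for 0.2 s.
3. the test button is pressed fully down (value of joint test above 0.005 m), for 0.05 s.
At the end, for the whole second after the job is handed in: both used lamps upright (7 degrees) on the tray floor, axes within its walls; every new lamp home: 4 mm off-centre at most, foot 25 (+-2.5) mm over its socket's origin, lugs within 0.2 rad of socket y; all released, at rest; then button pressed 5 mm and up again (under 1.5 mm) (all of step 1 and all of step 2 and value of joint test below 0.0015 m); the robot touches nothing.
It fails at once if the solder reel is moved by more than 40 mm (distance of solder_reel from where it was at the start of the episode above 0.04 m).
It fails at once if the meter is moved by more than 40 mm (distance of meter from where it was at the start of the episode above 0.04 m).
It fails at once if the screwdriver is moved by more than 40 mm (distance of screwdriver from where it was at the start of the episode above 0.04 m).
Of new_1, new_2, new_3 only 2 to 3 are there at a start; the rules pass over those that are not, and their reading is None.
At some moment in a run one of new_1, new_2, new_3 may be knocked a few centimetres aside while the robot is not near it.
It also fails if it takes over 208 s, if anything falls off the work surface, if the arm or the gripper's body presses on something with over 40 N, if the wrist force passes 120 N, or if a joint passes its speed limit or range.

### The arm

A 7-joint arm with a two-finger parallel gripper is mounted at the origin on the work surface. World frame = base frame: x ahead of the robot, y to its left, z up, the work surface at z = 0. Lengths are in m, angles in rad, forces in N, time in s.
With the tool pointing down it reaches from about 0.4 to 0.85 m from the base axis. Payload 4.5 kg.
Tool frame: the origin (TCP) lies at the very end of the fingers, on their centre line; the grasp point (between the pads) lies 19 mm behind it; z points along the fingers, y is the line along which they close (so a half turn about z gives the same grasp; the last joint's range is limited). The gripper opens to 88 mm and grips with 3 to 60 N. Pads are 18 mm wide; open, the fingers measure 123 mm over their backs; the gripper's body (75 mm by 187 mm) begins 45 mm behind the grasp point.
Start: joints at [-1.117, 0.689, -0.195, 1.565, 0.157, 0.902, -0.215], TCP at [0.255, 0.571, 0.239] pointing down, gripper open.
Joint ranges: [-3.01, 3.01], [-0.46, 2.08], [-1.47, 1.51], [0.13, 2.56], [-1, 4.14], [0.04, 2.09], [-2.66, 2.66]. Speed limits (rad/s): [2.57, 2.57, 3.14, 3.14, 3.14, 3.14, 3.14].

### API

Orientations are given as a unit quaternion [x, y, z, w].
In Python, from plant import r, eyes, nets gives the robot as it stands.
- The arm moves only by the shell command python3 -m pendant 'ROWS' [FORCE]. ROWS is JSON, a list of rows, each an object of numbers: "claw": the opening, from 0 (shut) to 1 (fully open); "dx", "dy", "dz": the shift along the world's x, y, z in mm; "twist": the turn about the world's z in rad. In form: [{"claw": .., "dx": .., "dy": .., "dz": .., "twist": ..}, ...]. A call has 1 to 8 rows; each row is the pose to reach, as a shift and turn from the pose commanded when the call began; what a row does not reach only later rows make up. A row lasts 1/10 s, in which the tool goes at most 50 mm and 8.59 degrees, less where a joint would pass 70% of its speed; a pose out of reach is approached as far as the arm can. A call with a gripper value outside its range is refused whole. The fingers move at their own pace and stop on an object; FORCE is the grip in N (left out, the last holds). Time passes only in rows, so rows that repeat a pose let the fingers close. It gives the time, the measured TCP pose, the force, the opening and the grip force at its end, in the units of the state.
- r.get_state(): the state, without advancing time (a new reading comes with each control period).
- eyes.snapshot(name): name is "scene" or "top" or "wrist"; returns (picture, depth): 420x560x3 uint8, blue, green, red; 420x560 float32, m along the optical axis (not along the pixel's ray), 0 where there is no reading.
- eyes.camera_info(name): a dict with "K" (3x3 intrinsics, pixels), "world_to_cam" (4x4, takes a point from world to camera coordinates); the wrist camera has in their place "T_tool_cam" (4x4, takes a point from camera to tool coordinates, whose origin is the TCP and whose axes are the flange's). Camera axes: x right, y down, z forward; pixel columns grow to the right and rows downward; lengths in m; the calibration is good to about 2 mm. A picture is of the moment at which its call begins: read the wrist's pose just before it. camera_info takes no time and is no camera call.
- r.finish_job(): hands the job in; it is judged then, once.
Trained networks look in the newest picture that a camera, given by its name, has taken for a name from the list of things; names that differ only in an ending like _2 or _b are one class to them, and where a whole thing is asked for, a point or a joint stands for the part that bears it (a point fixed in the world has none). Each returns a list of dicts, best first, with "confidence" (0 to 1); they miss things now and then, are a little off and sometimes report something else, mostly with a low value. They report only what shows in the picture. A call takes as long as a camera call. They do not tell look-alikes from the thing itself.
- nets.spot_in(camera, query): "box" ([left, top, width, height] as shares, 0 to 1, of the picture: columns of its width, rows of its height, round what is visible of it).
- nets.place_of(camera, query): "position" ([column, row] as shares, 0 to 1, of the picture: columns of its width, rows of its height: a listed point, or the origin of a listed thing).
The state is a dict: "clock": time; "q": joint angles; "qd": joint speeds; "joint_torque": joint torques, N m; "tool_pos": TCP position; "eef_rot": TCP orientation; "contact_force": force on the tool from outside, world axes, zero at the start; "moment": the same for the moment, N m; "opening": opening from 0.0 (shut) to 1.0 (fully open); "finger_force": force on a finger pad.
Only numpy, scipy, OpenCV 4.12 (cv2) and the standard library are available. Lean on these libraries where they do the work, as an engineer would, in place of code of your own. Each camera call takes 0.05 s, during which the arm holds its last target. There are 200 camera calls.

## Working session

There is one attempt and no reset: what is moved stays moved. The work goes in short steps, Python scripts to look and compute and a shell command to move; the robot and the scene stay as the last step left them, time stands still between calls to the robot, and variables do not carry over. Pictures are saved under pics/ and viewed, at most 14 in all, crops included, and the job is handed in when it is done.

```bash
ls; mkdir -p pics; cat > h.py <<'E'
import numpy as np, cv2
from plant import r, eyes, nets
from scipy.spatial.transform import Rotation as R
def cam(name):
    ci=eyes.camera_info(name); K=np.array(ci["K"])
    if name=="wrist":
        s=r.get_state(); T=np.eye(4); T[:3,:3]=R.from_quat(s["eef_rot"]).as_matrix(); T[:3,3]=s["tool_pos"]
        return K, T@np.array(ci["T_tool_cam"])
    return K, np.linalg.inv(np.array(ci["world_to_cam"]))
def snap(name,f=None):
    K,T=cam(name); im,d=eyes.snapshot(name)
    if f: cv2.imwrite(f"pics/{f}.png",im)
    return im,d,K,T
def cloud(d,K,T):
    v,u=np.mgrid[:d.shape[0],:d.shape[1]]
    P=np.stack([(u-K[0,2])/K[0,0]*d,(v-K[1,2])/K[1,1]*d,d,np.ones_like(d)],-1)@T.T
    P=P[...,:3].copy(); P[d<=0]=np.nan; return P
def onplane(u,v,z,K,T):
    ray=T[:3,:3]@np.array([(u-K[0,2])/K[0,0],(v-K[1,2])/K[1,1],1]); o=T[:3,3]
    return o+ray*(z-o[2])/ray[2]
E
python3 - <<'E'
from h import *
for n in ["scene","top"]:
    im,d,K,T=snap(n,n+"0")
    print(n,T[:3,3].round(3),T[:3,2].round(2))
    for q in ["used_1","socket_a","tray","test_top","solder_reel"]:
        for p in nets.place_of(n,q)[:9]:
            u,v=p["position"][0]*560,p["position"][1]*420
            z={"socket_a":.012,"test_top":.041}.get(q,0)
            print(q,round(p["confidence"],2),round(u),round(v),onplane(u,v,z,K,T)[:2].round(3))
print(r.get_state())
E
```

```text
pics
scene [1.506 0.113 0.951] [-0.73 -0.06 -0.69]
used_1 0.95 333 226 [0.597 0.177]
used_1 0.94 327 197 [0.49 0.16]
socket_a 0.94 327 203 [0.527 0.161]
socket_a 0.92 321 180 [0.436 0.142]
socket_a 0.74 332 233 [0.63  0.175]
tray 0.84 172 177 [ 0.452 -0.274]
test_top 0.56 404 185 [0.468 0.36 ]
solder_reel 0.8 272 271 [0.754 0.037]
top [0.392 0.028 1.1  ] [ 0.2   0.03 -0.98]
used_1 0.91 224 192 [0.639 0.181]
used_1 0.64 225 234 [0.541 0.167]
socket_a 0.81 226 280 [0.437 0.149]
socket_a 0.63 227 234 [0.539 0.16 ]
tray 0.71 416 294 [ 0.451 -0.274]
tray 0.55 226 281 [0.436 0.149]
test_top 0.69 127 246 [0.486 0.371]
solder_reel 0.85 289 151 [0.752 0.039]
{'clock': 0.6, 'q': array([-1.11716564,  0.68907388, -0.19459021,  1.56531051,  0.15729317,
        0.90250574, -0.2150729 ]), 'qd': array([ 0.00102463, -0.00041176,  0.00028239, -0.00019109,  0.00080009,
       -0.00078247,  0.00067147]), 'joint_torque': array([ 9.64745268e-04, -5.27255130e+01, -1.26649518e+00, -1.53678238e+01,
       -5.20725315e-02, -2.79659444e-04,  4.47662387e-05]), 'tool_pos': array([0.25474173, 0.57074862, 0.23875597]), 'eef_rot': array([2.08358046e-01, 9.78052618e-01, 4.20483086e-05, 5.23388845e-06]), 'contact_force': array([ 0.44380639,  0.14327115, -0.90481717]), 'moment': array([-0.06314968, -0.00483424, -0.03551428]), 'finger_force': 0.0, 'opening': 1.0031984816233441}
```

View pics/scene0.png

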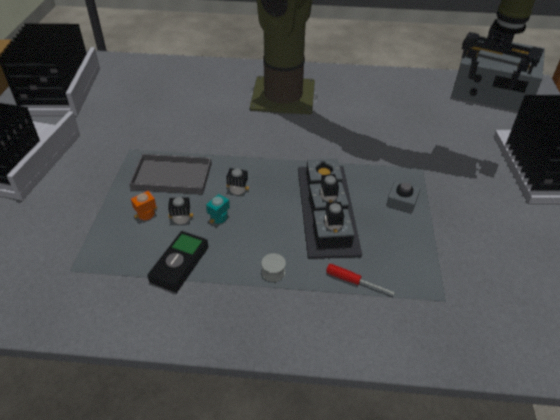

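View pics/top0.png

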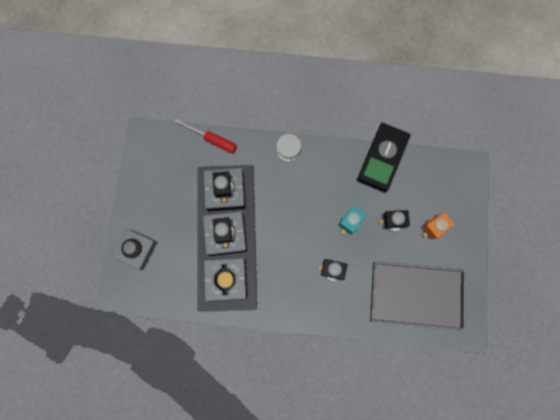

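The top view shows the new-lamp candidates: black (335,270), black (397,219), orange (439,226) and turquoise (352,220). The two black ones match the description. The sockets sit in a row at x≈226: used lamps at rows 185 and 232, and an empty socket at row 280. I'll move above the jig for a close look.

```bash
python3 -m pendant '[{"claw":1,"dx":40,"dy":-60,"dz":40},{"claw":1,"dx":70,"dy":-100,"dz":80},{"claw":1,"dx":95,"dy":-140,"dz":80},{"claw":1,"dx":120,"dy":-180,"dz":80},{"claw":1,"dx":145,"dy":-220,"dz":80},{"claw":1,"dx":170,"dy":-260,"dz":80},{"claw":1,"dx":195,"dy":-300,"dz":80},{"claw":1,"dx":220,"dy":-340,"dz":80}]'
python3 -m pendant '[{"claw":1,"dx":25,"dy":-40,"dz":20},{"claw":1,"dx":50,"dy":-70,"dz":40},{"claw":1,"dx":50,"dy":-70,"dz":40},{"claw":1,"dx":50,"dy":-70,"dz":40}]'
python3 - <<'E'
from h import *
ci=eyes.camera_info("wrist");print(ci)
im,d,K,T=snap("wrist","w0")
print(T[:3,3],r.get_state()["tool_pos"])
for q in ["used_1","socket_a"]:
    for p in nets.place_of("wrist",q)[:5]:
        u,v=p["position"][0]*560,p["position"][1]*420
        print(q,round(p["confidence"],2),round(u),round(v),onplane(u,v,.037 if q=="used_1" else .012,K,T)[:2].round(3))
E
```

```text
{'K': array([[328.7238727 ,   0.        , 281.43390236],
       [  0.        , 328.7238727 , 207.70581414],
       [  0.        ,   0.        ,   1.        ]]), 'T_tool_cam': array([[-7.28966764e-04, -9.50161413e-01, -3.11757531e-01,
         8.14698482e-02],
       [ 9.99999712e-01, -7.58882632e-04, -2.53580399e-05,
        -4.82767008e-04],
       [-2.12493145e-04, -3.11757460e-01,  9.50161692e-01,
        -1.46546469e-01],
       [ 0.00000000e+00,  0.00000000e+00,  0.00000000e+00,
         1.00000000e+00]])}
[0.18014476 0.60350073 0.38530299] [0.25472872 0.57076117 0.23874624]validation failed for argument at $[0]...
validation failed for argument at $[0]...
```

View pics/w0.png

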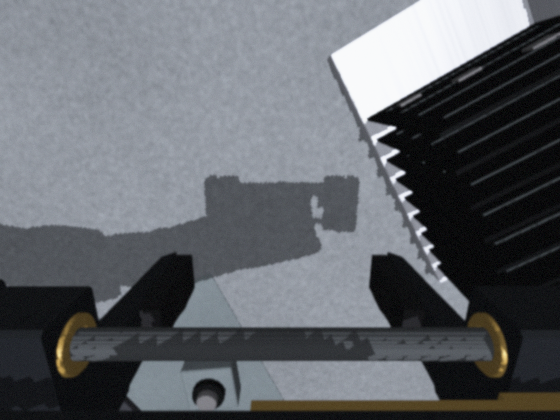

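The wrist view shows only bare table and the gripper because the rows were refused; every row needs a twist as well.

```bash
python3 -m pendant '[{"claw":1,"dx":25,"dy":-38,"dz":20,"twist":0},{"claw":1,"dx":50,"dy":-77,"dz":40,"twist":0},{"claw":1,"dx":75,"dy":-115,"dz":60,"twist":0},{"claw":1,"dx":100,"dy":-155,"dz":80,"twist":0},{"claw":1,"dx":125,"dy":-195,"dz":90,"twist":0},{"claw":1,"dx":150,"dy":-235,"dz":90,"twist":0},{"claw":1,"dx":175,"dy":-275,"dz":90,"twist":0},{"claw":1,"dx":200,"dy":-315,"dz":90,"twist":0}]'
python3 -m pendant '[{"claw":1,"dx":20,"dy":-38,"dz":0,"twist":0},{"claw":1,"dx":35,"dy":-69,"dz":0,"twist":0},{"claw":1,"dx":35,"dy":-69,"dz":0,"twist":0},{"claw":1,"dx":35,"dy":-69,"dz":0,"twist":0}]'
python3 - <<'E'
from h import *
im,d,K,T=snap("wrist","w1")
print(T[:3,3],r.get_state()["tool_pos"],r.get_state()["q"].round(2))
for q in ["used_1","socket_a"]:
    for p in nets.place_of("wrist",q)[:5]:
        u,v=p["position"][0]*560,p["position"][1]*420
        print(q,round(p["confidence"],2),round(u),round(v),onplane(u,v,.037 if q=="used_1" else .012,K,T)[:2].round(3))
E
```

```text
clock: 1.55
tool_pos: [0.4555, 0.2541, 0.3291]
eef_rot: [0.208, 0.978, 0.0, 0.0]
contact_force: [0.4, 1.0, -0.6]
opening: 1.001
finger_force: 0.0
clock: 1.95
tool_pos: [0.4899, 0.1864, 0.3288]
eef_rot: [0.209, 0.978, 0.0, -0.0]
contact_force: [0.9, -0.1, 0.3]
opening: 1.001
finger_force: 0.0
[0.4153368  0.21918984 0.47538029] [0.48931489 0.18765088 0.32883159] [-0.31  0.45 -0.21  1.74  0.11  0.96  0.58]
used_1 0.96 316 257 [0.637 0.176]
used_1 0.76 278 201 [0.536 0.16 ]
socket_a 0.94 241 134 [0.434 0.15 ]
socket_a 0.66 310 248 [0.632 0.171]
socket_a 0.65 277 197 [0.537 0.157]
```

View pics/w1.png

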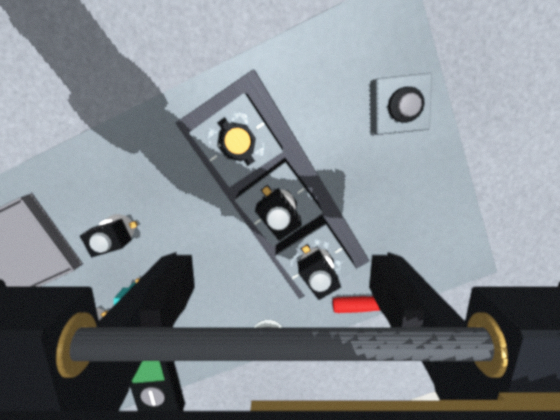

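The wrist view shows the empty socket at (238,140) with its slots along the row, the used lamps at (278,210) and (320,275), the button at (406,104) and a new lamp at (100,240). I'll zoom in on the lamps.

```bash
python3 - <<'E'
from h import *
im=cv2.imread("pics/w1.png")
cv2.imwrite("pics/w1c.png",cv2.resize(im[80:310,175:375],None,fx=2.6,fy=2.6,interpolation=cv2.INTER_CUBIC))
im=cv2.imread("pics/top0.png")
E
```

```text
(no output)
```

View pics/w1c.png

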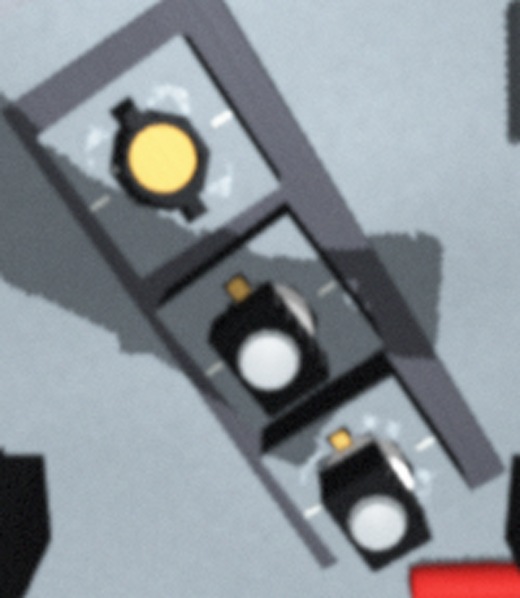

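```bash
cat >> h.py <<'E'
def lamp(P,im,c,z0,z1,rad=.045):
    "fit a rectangle to points with z in [z0,z1] near c: centre, long-axis angle (deg)"
    m=(np.hypot(P[...,0]-c[0],P[...,1]-c[1])<rad)&(P[...,2]>z0)&(P[...,2]<z1)
    q=P[m]; (x,y),(w,h),a=cv2.minAreaRect((q[:,:2]*1000).astype(np.float32))
    if h>w: a+=90; w,h=h,w
    return len(q),round(x),round(y),round(w),round(h),round((a+90)%180-90,1),np.percentile(q[:,2],[5,50,95]).round(4)
E
python3 - <<'E'
from h import *
im,d,K,T=snap("wrist"); P=cloud(d,K,T)
for c in [(.636,.176),(.536,.16)]:
    print(lamp(P,im,c,.075,.12), lamp(P,im,c,.094,.1005), lamp(P,im,c,.1015,.115))
    m=(np.hypot(P[...,0]-c[0],P[...,1]-c[1])<.03)&(P[...,2]>.06)
    print(np.histogram(P[m][:,2],bins=np.arange(.06,.116,.004)))
for u,v in [(266,190),(305,249),(240,141),(222,127),(251,157)]: print(u,v,P[v,u].round(4))
v,u=np.mgrid[:420,:560]
c=(.536,.16)
dk=(np.hypot(P[...,0]-.435,P[...,1]-.15)<.055)&(abs(P[...,2]-.057)<.004)
print("deck",np.nanmedian(P[dk][:,2]),cv2.minAreaRect((P[dk][:,:2]*1000).astype(np.float32)))
E
```

```text
(1317, 635, 174, 51, 37, 10.4, array([0.081 , 0.1043, 0.111 ])) (91, 624, 184, 58, 27, 47.4, array([0.0943, 0.0972, 0.1002])) (969, 635, 174, 51, 36, 10.6, array([0.103 , 0.1048, 0.1114]))
(array([ 41,  14,  12,  45,  44,  51,  47,  50,  50,  51, 255, 451, 269,
        14]), array([0.06 , 0.064, 0.068, 0.072, 0.076, 0.08 , 0.084, 0.088, 0.092,
       0.096, 0.1  , 0.104, 0.108, 0.112, 0.116]))
(1421, 536, 161, 50, 37, 12.6, array([0.0836, 0.1044, 0.111 ])) (72, 525, 170, 59, 28, 49.1, array([0.0941, 0.0972, 0.0997])) (1162, 536, 161, 50, 36, 13.1, array([0.1029, 0.1048, 0.1112]))
(array([ 15,  10,  13,  50,  31,  40,  38,  42,  42,  45, 323, 521, 312,
        21]), array([0.06 , 0.064, 0.068, 0.072, 0.076, 0.08 , 0.084, 0.088, 0.092,
       0.096, 0.1  , 0.104, 0.108, 0.112, 0.116]))
266 190 [0.5084 0.1576 0.0599]
305 249 [0.6075 0.1715 0.0594]
240 141 [0.4387 0.1522 0.046 ]
222 127 [0.4136 0.1333 0.0159]
251 157 [0.4617 0.158  0.0578]
deck 0.05747862024597361 ((437.35101318359375, 147.00953674316406), (83.95585632324219, 84.24697875976562), 9.383347511291504)
```

The depth reading shows both used lamps with the body top at z≈0.1045. That puts the foot at about 32 mm over the socket origin, with lugs visible in the slots along the row. So they seem to be sitting loosely on the springs rather than locked. I'll grip the first one and test with a gentle lift.

```bash
python3 -m pendant '[{"claw":1,"dx":40,"dy":-4,"dz":0,"twist":0.14},{"claw":1,"dx":80,"dy":-8,"dz":-30,"twist":0.28},{"claw":1,"dx":120,"dy":-12,"dz":-60,"twist":0.42},{"claw":1,"dx":146,"dy":-14,"dz":-100,"twist":0.56},{"claw":1,"dx":146,"dy":-14,"dz":-130,"twist":0.61},{"claw":1,"dx":146,"dy":-14,"dz":-160,"twist":0.61},{"claw":1,"dx":146,"dy":-14,"dz":-175,"twist":0.61},{"claw":1,"dx":146,"dy":-14,"dz":-175,"twist":0.61}]' 40
python3 - <<'E'
from h import *
im,d,K,T=snap("wrist","w2"); P=cloud(d,K,T); s=r.get_state()
print(s["tool_pos"],T[:3,0],s["q"].round(2))
for c in [(.636,.176),(.536,.16)]: print(lamp(P,im,c,.101,.115))
print(P[::1].shape, [ (p["confidence"],np.array(p["position"])*[560,420]) for p in nets.place_of("wrist","used_1")])
E
```

```text
clock: 2.95
tool_pos: [0.634, 0.1733, 0.1517]
eef_rot: [-0.096, 0.995, -0.0, -0.002]
contact_force: [-0.7, -0.0, 0.5]
opening: 1.004
finger_force: 0.0
[0.63525921 0.17366362 0.15361383] [-1.90017947e-01  9.81780485e-01 -5.08370744e-04] [-0.17  0.85 -0.31  1.53  0.32  0.82  1.15]
(4027, 635, 174, 50, 36, 10.1, array([0.1031, 0.1047, 0.1112]))
(6373, 536, 161, 50, 36, 12.8, array([0.103 , 0.1047, 0.1112]))
(420, 560, 3) [(0.86, array([283.584, 208.908])), (0.85, array([288.792,  74.508]))]
```

View pics/w2.png

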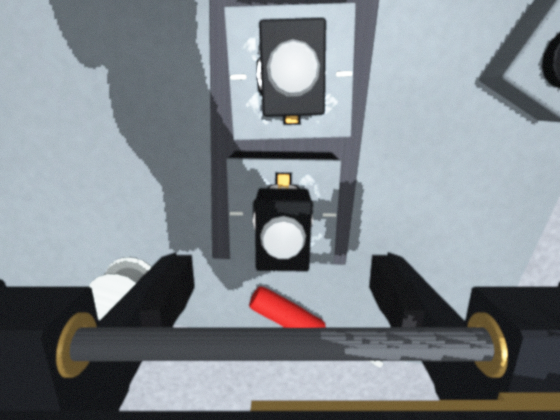

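The picture confirms it: the lamp at (283,235) has its brass lug standing proud in the slot at (284,180), and so does the other at (291,120). Both are loose, so I can grip and lift straight out.

```bash
python3 -m pendant '[{"claw":1,"dx":0,"dy":0,"dz":-40,"twist":0},{"claw":1,"dx":0,"dy":0,"dz":-65,"twist":0},{"claw":1,"dx":0,"dy":0,"dz":-76,"twist":0},{"claw":1,"dx":0,"dy":0,"dz":-76,"twist":0},{"claw":0.3,"dx":0,"dy":0,"dz":-76,"twist":0},{"claw":0.3,"dx":0,"dy":0,"dz":-76,"twist":0},{"claw":0.3,"dx":0,"dy":0,"dz":-76,"twist":0},{"claw":0.3,"dx":0,"dy":0,"dz":-76,"twist":0}]' 40
python3 -m pendant '[{"claw":0.3,"dx":0,"dy":0,"dz":0,"twist":0},{"claw":0.3,"dx":0,"dy":0,"dz":0,"twist":0},{"claw":0.3,"dx":0,"dy":0,"dz":3,"twist":0},{"claw":0.3,"dx":0,"dy":0,"dz":3,"twist":0}]'
```

```text
clock: 3.85
tool_pos: [0.6362, 0.1729, 0.0787]
eef_rot: [-0.095, 0.995, 0.0, 0.001]
contact_force: [0.5, 0.3, -0.1]
opening: 0.661
finger_force: 0.0
clock: 4.25
tool_pos: [0.6358, 0.1728, 0.081]
eef_rot: [-0.095, 0.995, 0.0, 0.0]
contact_force: [-0.0, 0.3, -1.1]
opening: 0.409
finger_force: 39.6
```

```bash
python3 -m pendant '[{"claw":0.3,"dx":0,"dy":0,"dz":5,"twist":0},{"claw":0.3,"dx":0,"dy":0,"dz":12,"twist":0},{"claw":0.3,"dx":0,"dy":0,"dz":12,"twist":0}]'
```

```text
clock: 4.55
tool_pos: [0.6365, 0.1731, 0.094]
eef_rot: [-0.095, 0.995, 0.0, 0.001]
contact_force: [0.4, -0.9, -1.5]
opening: 0.408
finger_force: 39.6
```

```bash
python3 - <<'E'
from h import *
im,d,K,T=snap("top"); P=cloud(d,K,T)
m=(P[...,0]>.35)&(P[...,0]<.56)&(P[...,1]<-.16)&(P[...,1]>-.4)&(P[...,2]>.015)&(P[...,2]<.032)
print("tray",cv2.minAreaRect((P[m][:,:2]*1000).astype(np.float32)),np.percentile(P[m][:,2],[50,95]))
for p in nets.place_of("top","new_1"):
    u,v=np.array(p["position"])*[560,420]; c=onplane(u,v,0,K,T)
    print(round(p["confidence"],2),u,v,c[:2], lamp(P,im,c,.045,.08))
E
```

```text
tray ((447.09686279296875, -272.527587890625), (129.94837951660156, 201.33322143554688), 0.5264347195625305) [0.02400278 0.02761422]
0.94 330.904 271.908 [ 0.48000833 -0.08152634] (418, 482, -82, 50, 37, 82.9, array([0.0557, 0.0605, 0.0671]))
0.93 346.528 225.708 [ 0.588203   -0.10872401] (395, 594, -114, 51, 36, -31.1, array([0.0547, 0.0605, 0.0673]))
0.78 429.072 228.31199999999998 [ 0.60134232 -0.29636648] (419, 600, -302, 52, 36, -47.3, array([0.0514, 0.0602, 0.0671]))
0.72 392.616 220.206 [ 0.61166145 -0.21272384] (415, 605, -210, 51, 37, -80.4, array([0.0519, 0.0601, 0.067 ]))
```

The lamp came out freely (fz −1.5 N, no resistance). Now to carry it to the tray, centred at (0.447,−0.273).

```bash
python3 -m pendant '[{"claw":0.3,"dx":0,"dy":0,"dz":40,"twist":0},{"claw":0.3,"dx":0,"dy":-10,"dz":75,"twist":0},{"claw":0.3,"dx":-16,"dy":-50,"dz":80,"twist":0},{"claw":0.3,"dx":-32,"dy":-92,"dz":80,"twist":0},{"claw":0.3,"dx":-48,"dy":-135,"dz":80,"twist":0},{"claw":0.3,"dx":-64,"dy":-178,"dz":80,"twist":0},{"claw":0.3,"dx":-80,"dy":-221,"dz":80,"twist":0},{"claw":0.3,"dx":-96,"dy":-264,"dz":80,"twist":0}]'
python3 -m pendant '[{"claw":0.3,"dx":-18,"dy":-45,"dz":0,"twist":0},{"claw":0.3,"dx":-36,"dy":-90,"dz":0,"twist":0},{"claw":0.3,"dx":-54,"dy":-135,"dz":0,"twist":0},{"claw":0.3,"dx":-72,"dy":-180,"dz":0,"twist":0},{"claw":0.3,"dx":-90,"dy":-215,"dz":-20,"twist":0},{"claw":0.3,"dx":-94,"dy":-234,"dz":-60,"twist":0},{"claw":0.3,"dx":-94,"dy":-234,"dz":-90,"twist":0},{"claw":0.3,"dx":-94,"dy":-234,"dz":-90,"twist":0}]'
```

```text
clock: 5.45
tool_pos: [0.5389, -0.0929, 0.1728]
eef_rot: [-0.095, 0.995, -0.0, 0.0]
contact_force: [0.7, -0.6, -1.5]
opening: 0.405
finger_force: 39.6
clock: 6.25
tool_pos: [0.4429, -0.3247, 0.0795]
eef_rot: [-0.094, 0.996, 0.002, -0.003]
contact_force: [-0.6, 1.6, -1.9]
opening: 0.408
finger_force: 39.6
```

```bash
python3 -m pendant '[{"claw":0.3,"dx":0,"dy":0,"dz":-20,"twist":0},{"claw":0.3,"dx":0,"dy":0,"dz":-34,"twist":0},{"claw":0.3,"dx":0,"dy":0,"dz":-38,"twist":0},{"claw":0.3,"dx":0,"dy":0,"dz":-40,"twist":0},{"claw":0.3,"dx":0,"dy":0,"dz":-41,"twist":0},{"claw":0.3,"dx":0,"dy":0,"dz":-41,"twist":0}]'
python3 -m pendant '[{"claw":0.8,"dx":0,"dy":0,"dz":0,"twist":0},{"claw":0.8,"dx":0,"dy":0,"dz":0,"twist":0},{"claw":0.8,"dx":0,"dy":0,"dz":0,"twist":0},{"claw":0.8,"dx":0,"dy":0,"dz":0,"twist":0},{"claw":0.8,"dx":0,"dy":0,"dz":40,"twist":0},{"claw":1,"dx":0,"dy":0,"dz":80,"twist":0},{"claw":1,"dx":0,"dy":0,"dz":120,"twist":0},{"claw":1,"dx":0,"dy":0,"dz":130,"twist":0}]'
```

```text
clock: 6.85
tool_pos: [0.4461, -0.3254, 0.0424]
eef_rot: [-0.095, 0.995, -0.0, 0.0]
contact_force: [-0.3, 0.8, -1.5]
opening: 0.406
finger_force: 39.6
clock: 7.65
tool_pos: [0.4478, -0.3262, 0.1757]
eef_rot: [-0.095, 0.995, -0.002, 0.003]
contact_force: [0.7, 0.8, -0.6]
opening: 1.001
finger_force: 0.0
```

```bash
python3 - <<'E'
from h import *
im,d,K,T=snap("wrist"); P=cloud(d,K,T)
print(lamp(P,im,(.447,-.325),.04,.08))
E
python3 -m pendant '[{"claw":1,"dx":0,"dy":45,"dz":0,"twist":0},{"claw":1,"dx":10,"dy":92,"dz":0,"twist":0},{"claw":1,"dx":20,"dy":138,"dz":0,"twist":0},{"claw":1,"dx":30,"dy":185,"dz":0,"twist":0},{"claw":1,"dx":40,"dy":232,"dz":0,"twist":0},{"claw":1,"dx":50,"dy":279,"dz":0,"twist":0},{"claw":1,"dx":60,"dy":326,"dz":0,"twist":0},{"claw":1,"dx":70,"dy":373,"dz":0,"twist":0}]'
python3 -m pendant '[{"claw":1,"dx":9,"dy":45,"dz":0,"twist":0},{"claw":1,"dx":14,"dy":90,"dz":0,"twist":0},{"claw":1,"dx":18,"dy":114,"dz":0,"twist":0},{"claw":1,"dx":18,"dy":114,"dz":-40,"twist":0},{"claw":1,"dx":18,"dy":114,"dz":-40,"twist":0}]'
python3 - <<'E'
from h import *
im,d,K,T=snap("wrist"); P=cloud(d,K,T)
print(r.get_state()["tool_pos"],lamp(P,im,(.536,.161),.101,.115))
E
```

```text
(2728, 446, -324, 50, 36, 11.1, array([0.055 , 0.0648, 0.0714]))
clock: 8.5
tool_pos: [0.515, 0.0494, 0.1704]
eef_rot: [-0.095, 0.995, -0.0, -0.001]
contact_force: [0.1, 0.0, -0.8]
opening: 1.001
finger_force: 0.0
clock: 9.0
tool_pos: [0.53, 0.1611, 0.1271]
eef_rot: [-0.096, 0.995, -0.002, -0.005]
contact_force: [-1.7, -1.0, -0.5]
opening: 1.001
finger_force: 0.0
[0.53110863 0.16039925 0.12899275] (4923, 536, 160, 50, 36, 12.5, array([0.1032, 0.1047, 0.1112]))
```

```bash
python3 -m pendant '[{"claw":1,"dx":4,"dy":0,"dz":-20,"twist":0.02},{"claw":1,"dx":4,"dy":0,"dz":-40,"twist":0.02},{"claw":1,"dx":4,"dy":0,"dz":-50,"twist":0.02},{"claw":0.3,"dx":4,"dy":0,"dz":-50,"twist":0.02},{"claw":0.3,"dx":4,"dy":0,"dz":-50,"twist":0.02},{"claw":0.3,"dx":4,"dy":0,"dz":-50,"twist":0.02},{"claw":0.3,"dx":4,"dy":0,"dz":-50,"twist":0.02},{"claw":0.3,"dx":4,"dy":0,"dz":-50,"twist":0.02}]'
python3 -m pendant '[{"claw":0.3,"dx":0,"dy":0,"dz":0,"twist":0},{"claw":0.3,"dx":0,"dy":0,"dz":0,"twist":0},{"claw":0.3,"dx":0,"dy":0,"dz":5,"twist":0},{"claw":0.3,"dx":0,"dy":0,"dz":12,"twist":0},{"claw":0.3,"dx":0,"dy":0,"dz":12,"twist":0}]'
```

```text
clock: 9.85
tool_pos: [0.5381, 0.1618, 0.0824]
eef_rot: [-0.105, 0.994, 0.0, 0.0]
contact_force: [-0.3, 0.7, 0.7]
opening: 0.566
finger_force: 0.0
clock: 10.35
tool_pos: [0.5382, 0.162, 0.0947]
eef_rot: [-0.105, 0.994, 0.0, 0.001]
contact_force: [0.9, 0.4, -0.5]
opening: 0.401
finger_force: 39.9
```

```bash
python3 -m pendant '[{"claw":0.3,"dx":0,"dy":0,"dz":40,"twist":0},{"claw":0.3,"dx":0,"dy":-10,"dz":75,"twist":0},{"claw":0.3,"dx":-12,"dy":-50,"dz":80,"twist":0},{"claw":0.3,"dx":-24,"dy":-95,"dz":80,"twist":0},{"claw":0.3,"dx":-36,"dy":-140,"dz":80,"twist":0},{"claw":0.3,"dx":-48,"dy":-185,"dz":80,"twist":0},{"claw":0.3,"dx":-60,"dy":-230,"dz":80,"twist":0},{"claw":0.3,"dx":-72,"dy":-275,"dz":80,"twist":0}]'
python3 -m pendant '[{"claw":0.3,"dx":-12,"dy":-45,"dz":0,"twist":0},{"claw":0.3,"dx":-18,"dy":-90,"dz":0,"twist":0},{"claw":0.3,"dx":-18,"dy":-115,"dz":-20,"twist":0},{"claw":0.3,"dx":-18,"dy":-115,"dz":-60,"twist":0},{"claw":0.3,"dx":-18,"dy":-115,"dz":-100,"twist":0},{"claw":0.3,"dx":-18,"dy":-115,"dz":-124,"twist":0},{"claw":0.3,"dx":-18,"dy":-115,"dz":-128,"twist":0},{"claw":0.3,"dx":-18,"dy":-115,"dz":-128,"twist":0}]'
```

```text
clock: 11.15
tool_pos: [0.465, -0.115, 0.1739]
eef_rot: [-0.105, 0.994, -0.0, 0.0]
contact_force: [0.4, 0.3, -1.1]
opening: 0.408
finger_force: 39.9
clock: 11.95
tool_pos: [0.4476, -0.228, 0.0456]
eef_rot: [-0.105, 0.994, 0.0, -0.0]
contact_force: [-0.3, -0.8, -1.1]
opening: 0.403
finger_force: 39.9
```

```bash
python3 -m pendant '[{"claw":0.3,"dx":0,"dy":0,"dz":-2,"twist":0},{"claw":0.3,"dx":0,"dy":0,"dz":-2,"twist":0},{"claw":0.8,"dx":0,"dy":0,"dz":-2,"twist":0},{"claw":0.8,"dx":0,"dy":0,"dz":-2,"twist":0},{"claw":0.8,"dx":0,"dy":0,"dz":-2,"twist":0},{"claw":0.8,"dx":0,"dy":0,"dz":40,"twist":0},{"claw":0.8,"dx":0,"dy":0,"dz":80,"twist":0},{"claw":0.8,"dx":0,"dy":0,"dz":110,"twist":0}]'
python3 - <<'E'
from h import *
im,d,K,T=snap("wrist"); P=cloud(d,K,T)
print(lamp(P,im,(.447,-.325),.04,.08),lamp(P,im,(.447,-.228),.04,.08),r.get_state()["q"].round(2))
im,d,K,T=snap("top","top1"); P=cloud(d,K,T)
for p in nets.place_of("top","new_1"):
    u,v=np.array(p["position"])*[560,420]; c=onplane(u,v,0,K,T)
    print(round(p["confidence"],2),u,v, lamp(P,im,c,.045,.08),im[int(v)-6:int(v)+6,int(u)-6:int(u)+6].mean((0,1)))
E
```

```text
clock: 12.75
tool_pos: [0.4479, -0.2283, 0.1578]
eef_rot: [-0.105, 0.994, -0.0, 0.001]
contact_force: [0.3, 0.2, -0.8]
opening: 0.796
finger_force: 0.0
(3771, 446, -324, 50, 37, 11.0, array([0.0465, 0.0647, 0.0713])) (3125, 447, -230, 50, 36, 11.7, array([0.0529, 0.0648, 0.0714])) [ 0.62  0.67 -0.39  2.    0.48  0.55  1.68]
0.77 429.79999999999995 230.49599999999998 (418, 600, -302, 52, 36, -47.4, array([0.0517, 0.0602, 0.0675])) [ 46.17361111  89.13194444 142.85416667]
0.75 330.4 269.388 (421, 482, -82, 50, 37, 82.7, array([0.0558, 0.0606, 0.0672])) [107.97916667 107.53472222 106.52777778]
0.67 392.28000000000003 221.004 (412, 605, -210, 52, 37, -81.2, array([0.0517, 0.0601, 0.0673])) [77.43055556 76.625      76.        ]
0.62 348.096 226.002 (398, 594, -114, 51, 36, -31.6, array([0.0555, 0.0606, 0.067 ])) [137.20833333 142.52777778  81.59722222]
0.52 128.912 247.38 (278, 483, 360, 42, 40, -84.0, array([0.0455, 0.0503, 0.0589])) [109.41666667 107.36111111 109.09722222]
```

View pics/top1.png

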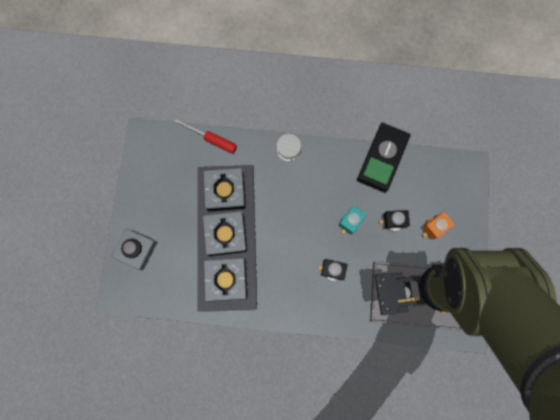

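The top view shows all three sockets empty, with slots along the row, and both used lamps standing in the tray. Only two black new lamps are on the mat, at (335,270) and (397,219), so new_3 is absent. Next is lamp A at (0.482,−0.082).

```bash
python3 -m pendant '[{"claw":1,"dx":5,"dy":20,"dz":0,"twist":-0.14},{"claw":1,"dx":10,"dy":40,"dz":0,"twist":-0.28},{"claw":1,"dx":15,"dy":60,"dz":0,"twist":-0.42},{"claw":1,"dx":20,"dy":80,"dz":0,"twist":-0.56},{"claw":1,"dx":25,"dy":100,"dz":0,"twist":-0.7},{"claw":1,"dx":30,"dy":120,"dz":0,"twist":-0.84},{"claw":1,"dx":34,"dy":146,"dz":0,"twist":-0.98},{"claw":1,"dx":34,"dy":146,"dz":0,"twist":-1.12}]'
python3 -m pendant '[{"claw":1,"dx":0,"dy":0,"dz":0,"twist":-0.14},{"claw":1,"dx":0,"dy":0,"dz":-20,"twist":-0.28},{"claw":1,"dx":0,"dy":0,"dz":-40,"twist":-0.42},{"claw":1,"dx":0,"dy":0,"dz":-50,"twist":-0.56},{"claw":1,"dx":0,"dy":0,"dz":-50,"twist":-0.7},{"claw":1,"dx":0,"dy":0,"dz":-50,"twist":-0.79},{"claw":1,"dx":0,"dy":0,"dz":-50,"twist":-0.79}]'
python3 - <<'E'
from h import *
im,d,K,T=snap("wrist","w3"); P=cloud(d,K,T); s=r.get_state()
print(s["tool_pos"],s["eef_rot"],s["q"].round(2),lamp(P,im,(.482,-.082),.05,.08),lamp(P,im,(.482,-.082),.057,.063))
E
```

```text
clock: 13.7
tool_pos: [0.4818, -0.078, 0.1545]
eef_rot: [0.439, 0.898, 0.001, -0.001]
contact_force: [0.7, 0.3, 0.1]
opening: 1.0
finger_force: 0.0
clock: 14.4
tool_pos: [0.4808, -0.0823, 0.1046]
eef_rot: [0.751, 0.66, -0.001, -0.0]
contact_force: [0.5, -0.5, -0.5]
opening: 0.998
finger_force: 0.0
[ 0.48093367 -0.08227608  0.10482971] [ 7.50450957e-01  6.60925131e-01 -1.10503763e-03 -3.33577825e-04] [-0.    0.76  0.12  2.09 -0.28  0.31  0.23] (4359, 483, -83, 50, 36, 82.5, array([0.0581, 0.0608, 0.0673])) (2865, 483, -83, 50, 36, 82.3, array([0.059 , 0.0604, 0.0618]))
```

```bash
python3 -m pendant '[{"claw":1,"dx":2,"dy":-1,"dz":-40,"twist":0},{"claw":1,"dx":2,"dy":-1,"dz":-62,"twist":0},{"claw":1,"dx":2,"dy":-1,"dz":-71,"twist":0},{"claw":0.3,"dx":2,"dy":-1,"dz":-71,"twist":0},{"claw":0.3,"dx":2,"dy":-1,"dz":-71,"twist":0},{"claw":0.3,"dx":2,"dy":-1,"dz":-71,"twist":0},{"claw":0.3,"dx":2,"dy":-1,"dz":-71,"twist":0},{"claw":0.3,"dx":2,"dy":-1,"dz":-71,"twist":0}]' 55
python3 -m pendant '[{"claw":0.3,"dx":0,"dy":0,"dz":0,"twist":0},{"claw":0.3,"dx":0,"dy":0,"dz":0,"twist":0},{"claw":0.3,"dx":0,"dy":0,"dz":0,"twist":0}]'
python3 - <<'E'
from h import *
im,d,K,T=snap("top"); P=cloud(d,K,T)
for c in [(.437,.147),(.536,.16),(.635,.174)]:
    dk=(np.hypot(P[...,0]-c[0],P[...,1]-c[1])<.062)&(abs(P[...,2]-.057)<.005)
    print("deck",cv2.minAreaRect((P[dk][:,:2]*1000).astype(np.float32)))
E
```

```text
clock: 15.25
tool_pos: [0.4841, -0.0832, 0.0354]
eef_rot: [0.751, 0.66, 0.0, 0.001]
contact_force: [-0.7, 1.0, 0.4]
opening: 0.566
finger_force: 0.0
clock: 15.55
tool_pos: [0.4837, -0.0832, 0.0349]
eef_rot: [0.751, 0.66, 0.0, 0.0]
contact_force: [-1.3, 0.3, 2.9]
opening: 0.4
finger_force: 55.0
deck ((446.3887939453125, 149.72634887695312), (104.0688705444336, 84.4012222290039), 9.491077423095703)
deck ((535.5543212890625, 161.69871520996094), (123.11286163330078, 84.21307373046875), 12.777791976928711)
deck ((625.4725952148438, 173.59817504882812), (104.51629638671875, 83.92495727539062), 10.177881240844727)
```

```bash
python3 -m pendant '[{"claw":0.3,"dx":0,"dy":0,"dz":30,"twist":0},{"claw":0.3,"dx":0,"dy":0,"dz":75,"twist":0},{"claw":0.3,"dx":0,"dy":10,"dz":120,"twist":0.14},{"claw":0.3,"dx":10,"dy":30,"dz":160,"twist":0.28},{"claw":0.3,"dx":20,"dy":60,"dz":190,"twist":0.42},{"claw":0.3,"dx":30,"dy":90,"dz":215,"twist":0.56},{"claw":0.3,"dx":40,"dy":120,"dz":215,"twist":0.7},{"claw":0.3,"dx":50,"dy":150,"dz":215,"twist":0.84}]'
python3 -m pendant '[{"claw":0.3,"dx":10,"dy":30,"dz":0,"twist":0.14},{"claw":0.3,"dx":20,"dy":60,"dz":0,"twist":0.28},{"claw":0.3,"dx":26,"dy":98,"dz":0,"twist":0.42},{"claw":0.3,"dx":26,"dy":98,"dz":0,"twist":0.56},{"claw":0.3,"dx":26,"dy":98,"dz":0,"twist":0.7},{"claw":0.3,"dx":26,"dy":98,"dz":0,"twist":0.84},{"claw":0.3,"dx":26,"dy":98,"dz":0,"twist":1.02},{"claw":0.3,"dx":26,"dy":98,"dz":0,"twist":1.02}]'
cat >> h.py <<'E'
def sockets(f=None):
    im,d,K,T=snap("wrist",f); P=cloud(d,K,T); hsv=cv2.cvtColor(im,cv2.COLOR_BGR2HSV)
    y=((hsv[...,0]>12)&(hsv[...,0]<35)&(hsv[...,1]>110)&(hsv[...,2]>90)).astype(np.uint8)
    y[300:]=0
    n,l,st,c=cv2.connectedComponentsWithStats(y)
    for i in range(1,n):
        if st[i,4]>150:
            e=cv2.fitEllipse(np.argwhere(l==i)[:,::-1].astype(np.float32)); print("plate",st[i,4],c[i].round(1),onplane(*c[i],.045,K,T).round(4))
    b=cv2.morphologyEx(((abs(P[...,2]-.0572)<.003)).astype(np.uint8),cv2.MORPH_OPEN,np.ones((3,3)))
    n,l,st,c=cv2.connectedComponentsWithStats(b)
    for i in range(1,n):
        if st[i,4]>800: print("deck",st[i],cv2.minAreaRect((P[l==i][:,:2]*1000).astype(np.float32)))
    s=r.get_state(); v=R.from_quat(s["eef_rot"]).as_matrix()
    print("tcp",s["tool_pos"].round(4),"closing deg",np.degrees(np.arctan2(v[1,1],v[0,1])).round(2),"q7",s["q"][6].round(2))
E
python3 -c "
from h import *
sockets('w4')"
```

```text
clock: 16.4
tool_pos: [0.534, 0.068, 0.2505]
eef_rot: [0.414, 0.91, 0.0, 0.001]
contact_force: [-0.3, 0.2, -1.6]
opening: 0.398
finger_force: 55.0
clock: 17.2
tool_pos: [0.5592, 0.1643, 0.2491]
eef_rot: [-0.081, 0.997, -0.0, -0.001]
contact_force: [0.8, 0.8, -2.3]
opening: 0.404
finger_force: 55.0
plate 203 [280.7 159.8] [0.5386 0.1599 0.045 ]
plate 193 [280.3 206.5] [0.5906 0.1679 0.045 ]
deck [ 238    3   93   98 6207] ((436.8857116699219, 146.8614501953125), (83.35350036621094, 84.23487854003906), 9.239459037780762)
deck [ 238  116   86   85 4645] ((536.3912353515625, 160.52369689941406), (84.10037231445312, 84.04441833496094), 12.534331321716309)
tcp [0.5593 0.1643 0.2491] closing deg 99.17 q7 1.17
```

View pics/w4.png

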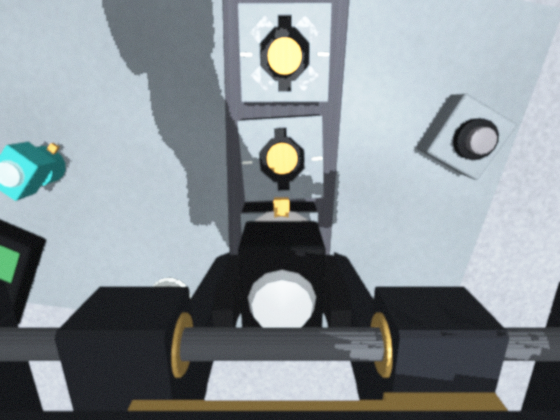

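The wrist view shows socket a's plate at (285,55) and b's at (282,158), the held lamp's lug at (281,207), and slots along the row. The sockets have slightly different yaws: a is 9.2° at (436.9,146.9), b is 12.5° at (536.4,160.5). I'll insert into b.

```bash
python3 -m pendant '[{"claw":0.3,"dx":-12,"dy":-2,"dz":-40,"twist":0.03},{"claw":0.3,"dx":-23,"dy":-4,"dz":-80,"twist":0.058},{"claw":0.3,"dx":-23,"dy":-4,"dz":-115,"twist":0.058},{"claw":0.3,"dx":-23,"dy":-4,"dz":-139,"twist":0.058},{"claw":0.3,"dx":-23,"dy":-4,"dz":-139,"twist":0.058},{"claw":0.3,"dx":-23,"dy":-4,"dz":-139,"twist":0.058}]' 55
python3 - <<'E'
from h import *
s=r.get_state(); v=R.from_quat(s["eef_rot"]).as_matrix()
print(s["tool_pos"].round(4),np.degrees(np.arctan2(v[1,1],v[0,1])))
im,d,K,T=snap("wrist","w5");P=cloud(d,K,T)
print(lamp(P,im,(.5364,.1605),.132,.139),lamp(P,im,(.5364,.1605),.139,.146))
E
```

```text
clock: 17.85
tool_pos: [0.5369, 0.1609, 0.111]
eef_rot: [-0.108, 0.994, -0.0, -0.0]
contact_force: [-0.5, -0.1, -1.2]
opening: 0.402
finger_force: 55.0
[0.5369 0.1609 0.111 ] 102.41758405888325
(5386, 531, 159, 66, 40, -77.7, array([0.1334, 0.1365, 0.1381])) (3522, 534, 160, 68, 24, -76.6, array([0.1397, 0.1424, 0.1447]))
```

```bash
python3 -m pendant '[{"claw":0.3,"dx":0,"dy":0,"dz":-10,"twist":0},{"claw":0.3,"dx":0,"dy":0,"dz":-16,"twist":0},{"claw":0.3,"dx":0,"dy":0,"dz":-22,"twist":0},{"claw":0.3,"dx":0,"dy":0,"dz":-27,"twist":0},{"claw":0.3,"dx":0,"dy":0,"dz":-31,"twist":0},{"claw":0.3,"dx":0,"dy":0,"dz":-31,"twist":0}]'
```

```text
clock: 18.5
tool_pos: [0.5366, 0.1607, 0.0793]
eef_rot: [-0.109, 0.994, -0.0, -0.0]
contact_force: [-0.9, -0.1, -1.6]
opening: 0.401
finger_force: 55.0
```

The lamp went in cleanly with no side force. Next, push down to 17 mm.

```bash
python3 -m pendant '[{"claw":0.3,"dx":0,"dy":0,"dz":-4,"twist":0},{"claw":0.3,"dx":0,"dy":0,"dz":-8,"twist":0},{"claw":0.3,"dx":0,"dy":0,"dz":-12,"twist":0},{"claw":0.3,"dx":0,"dy":0,"dz":-15,"twist":0},{"claw":0.3,"dx":0,"dy":0,"dz":-15,"twist":0},{"claw":0.3,"dx":0,"dy":0,"dz":-15,"twist":0}]'
```

```text
clock: 19.1
tool_pos: [0.5369, 0.1608, 0.0654]
eef_rot: [-0.109, 0.994, -0.0, 0.0]
contact_force: [-2.4, -2.0, 8.3]
opening: 0.405
finger_force: 55.0
```

```bash
python3 -m pendant '[{"claw":0.3,"dx":0,"dy":0,"dz":-2,"twist":0},{"claw":0.3,"dx":0,"dy":0,"dz":-2,"twist":0},{"claw":0.3,"dx":0,"dy":0,"dz":-2,"twist":0}]'
```

```text
clock: 19.4
tool_pos: [0.5369, 0.1608, 0.0639]
eef_rot: [-0.109, 0.994, -0.0, 0.0]
contact_force: [-3.4, -1.4, 12.9]
opening: 0.403
finger_force: 55.0
```

```bash
python3 -m pendant '[{"claw":0.3,"dx":0,"dy":0,"dz":0,"twist":-0.1},{"claw":0.3,"dx":0,"dy":0,"dz":0,"twist":-0.2},{"claw":0.3,"dx":0,"dy":0,"dz":0,"twist":-0.3},{"claw":0.3,"dx":0,"dy":0,"dz":0,"twist":-0.4},{"claw":0.3,"dx":0,"dy":0,"dz":0,"twist":-0.5}]'
```

```text
clock: 19.9
tool_pos: [0.5377, 0.1614, 0.0639]
eef_rot: [0.142, 0.99, 0.001, 0.001]
contact_force: [-1.6, 0.7, 10.4]
opening: 0.402
finger_force: 55.0
```

```bash
python3 -m pendant '[{"claw":0.3,"dx":0,"dy":0,"dz":0,"twist":-0.14},{"claw":0.3,"dx":0,"dy":0,"dz":0,"twist":-0.28},{"claw":0.3,"dx":0,"dy":0,"dz":0,"twist":-0.42},{"claw":0.3,"dx":0,"dy":0,"dz":0,"twist":-0.56},{"claw":0.3,"dx":0,"dy":0,"dz":0,"twist":-0.7},{"claw":0.3,"dx":0,"dy":0,"dz":0,"twist":-0.84},{"claw":0.3,"dx":0,"dy":0,"dz":0,"twist":-0.98},{"claw":0.3,"dx":0,"dy":0,"dz":0,"twist":-1.07}]'
python3 -m pendant '[{"claw":0.3,"dx":0,"dy":0,"dz":0,"twist":0},{"claw":0.3,"dx":0,"dy":0,"dz":3,"twist":0},{"claw":0.3,"dx":0,"dy":0,"dz":6,"twist":0},{"claw":0.3,"dx":0,"dy":0,"dz":8,"twist":0},{"claw":0.3,"dx":0,"dy":0,"dz":8,"twist":0}]'
```

```text
clock: 20.7
tool_pos: [0.5386, 0.1612, 0.064]
eef_rot: [0.627, 0.779, 0.002, 0.001]
contact_force: [-0.7, 0.4, 9.7]
opening: 0.402
finger_force: 55.0
clock: 21.2
tool_pos: [0.5386, 0.1612, 0.0716]
eef_rot: [0.626, 0.78, 0.002, 0.001]
contact_force: [1.1, -0.2, 4.9]
opening: 0.401
finger_force: 55.0
```

```bash
python3 -m pendant '[{"claw":0.3,"dx":0,"dy":0,"dz":1,"twist":0},{"claw":0.8,"dx":0,"dy":0,"dz":1,"twist":0},{"claw":0.8,"dx":0,"dy":0,"dz":1,"twist":0},{"claw":0.8,"dx":0,"dy":0,"dz":1,"twist":0},{"claw":0.8,"dx":0,"dy":0,"dz":1,"twist":0},{"claw":0.8,"dx":0,"dy":0,"dz":40,"twist":0},{"claw":1,"dx":0,"dy":0,"dz":85,"twist":0},{"claw":1,"dx":0,"dy":0,"dz":130,"twist":0}]'
python3 -m pendant '[{"claw":1,"dx":0,"dy":0,"dz":0,"twist":0}]'
python3 - <<'E'
from h import *
im,d,K,T=snap("wrist","w6");P=cloud(d,K,T)
print(r.get_state()["tool_pos"],r.get_state()["q"].round(2),lamp(P,im,(.5364,.1605),.09,.115),lamp(P,im,(.5364,.1605),.0935,.1))
im,d,K,T=snap("top"); P=cloud(d,K,T)
print(lamp(P,im,(.5364,.1605),.09,.115))
for p in nets.place_of("top","new_1"):
    u,v=np.array(p["position"])*[560,420]; c=onplane(u,v,0,K,T)
    if c[1]<.1: print(round(p["confidence"],2),u,v, lamp(P,im,c,.045,.08))
E
```

```text
clock: 22.0
tool_pos: [0.5359, 0.1605, 0.2017]
eef_rot: [0.626, 0.78, -0.001, -0.001]
contact_force: [2.0, 0.6, -0.6]
opening: 0.959
finger_force: 0.0
clock: 22.1
tool_pos: [0.5401, 0.1613, 0.2061]
eef_rot: [0.626, 0.78, 0.004, 0.003]
contact_force: [0.3, 0.5, 0.6]
opening: 0.997
finger_force: 0.0
[0.53835198 0.16115328 0.20337334] [-0.53  0.67  0.27  1.82 -0.26  0.69  0.1 ] (2606, 538, 161, 50, 36, -77.1, array([0.0961, 0.098 , 0.1045])) (1757, 538, 161, 50, 36, -77.1, array([0.0961, 0.0975, 0.0989]))
(126, 537, 161, 49, 36, -77.3, array([0.0926, 0.0966, 0.0998]))
0.72 391.608 221.886 (410, 605, -210, 51, 37, -81.9, array([0.0523, 0.0601, 0.0673]))
0.66 428.12 229.488 (420, 600, -302, 51, 36, -47.7, array([0.0507, 0.0602, 0.0668]))
0.59 345.688 223.818 (391, 594, -113, 50, 36, -30.9, array([0.0556, 0.0605, 0.0674]))
0.31 396.2 294.504 (455, 447, -228, 50, 38, 11.4, array([0.0552, 0.0644, 0.0714]))
```

View pics/w6.png

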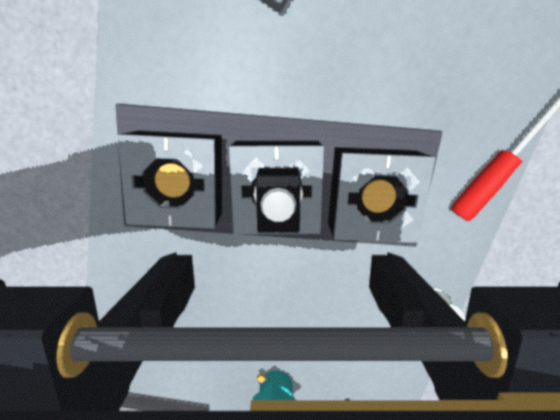

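Lamp A is home in b at (279,200): foot ≈37 mm over the table, lugs at −77.1° against −77.5°. Next is lamp B at (0.605,−0.210).

```bash
python3 -m pendant '[{"claw":1,"dx":8,"dy":-46,"dz":0,"twist":0},{"claw":1,"dx":16,"dy":-92,"dz":0,"twist":-0.03},{"claw":1,"dx":24,"dy":-138,"dz":0,"twist":-0.05},{"claw":1,"dx":32,"dy":-184,"dz":0,"twist":-0.07},{"claw":0.8,"dx":40,"dy":-230,"dz":0,"twist":-0.07},{"claw":0.8,"dx":48,"dy":-276,"dz":0,"twist":-0.07},{"claw":0.8,"dx":56,"dy":-322,"dz":0,"twist":-0.07},{"claw":0.8,"dx":67,"dy":-362,"dz":-20,"twist":-0.07}]'
python3 -m pendant '[{"claw":0.8,"dx":0,"dy":-9,"dz":-40,"twist":0},{"claw":0.8,"dx":0,"dy":-9,"dz":-80,"twist":0},{"claw":0.8,"dx":0,"dy":-9,"dz":-80,"twist":0},{"claw":0.8,"dx":0,"dy":-9,"dz":-80,"twist":0}]'
python3 - <<'E'
from h import *
im,d,K,T=snap("wrist","w7"); P=cloud(d,K,T); s=r.get_state(); v=R.from_quat(s["eef_rot"]).as_matrix()
print(s["tool_pos"],np.degrees(np.arctan2(v[1,1],v[0,1])),s["q"].round(2),lamp(P,im,(.605,-.21),.05,.08),lamp(P,im,(.605,-.21),.057,.063))
E
```

```text
clock: 23.05
tool_pos: [0.6038, -0.2046, 0.1805]
eef_rot: [0.653, 0.757, -0.0, 0.001]
contact_force: [1.3, -0.8, 0.3]
opening: 0.803
finger_force: 0.0
clock: 23.45
tool_pos: [0.6026, -0.2094, 0.0994]
eef_rot: [0.652, 0.758, -0.001, -0.002]
contact_force: [0.6, -0.5, 0.8]
opening: 0.799
finger_force: 0.0
[ 0.60399439 -0.20990222  0.10108891] 8.572268165021269 [ 0.17  0.89  0.18  1.64 -0.24  0.64  0.62] (4564, 606, -211, 51, 36, -81.4, array([0.0579, 0.0608, 0.0675])) (2992, 606, -211, 51, 36, -81.4, array([0.059 , 0.0605, 0.0617]))
```

View pics/w7.png

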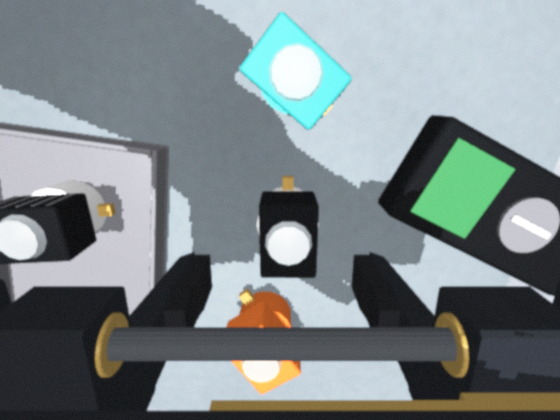

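The black lamp B sits between the fingers at (288,235), with turquoise at (295,70), orange at (263,340) and the meter clear to the right. Descend and grip.

```bash
python3 -m pendant '[{"claw":0.8,"dx":1,"dy":-1,"dz":-35,"twist":0},{"claw":0.8,"dx":1,"dy":-1,"dz":-58,"twist":0},{"claw":0.8,"dx":1,"dy":-1,"dz":-66,"twist":0},{"claw":0.3,"dx":1,"dy":-1,"dz":-66,"twist":0},{"claw":0.3,"dx":1,"dy":-1,"dz":-66,"twist":0},{"claw":0.3,"dx":1,"dy":-1,"dz":-66,"twist":0},{"claw":0.3,"dx":1,"dy":-1,"dz":-66,"twist":0},{"claw":0.3,"dx":1,"dy":-1,"dz":-66,"twist":0}]' 55
python3 -m pendant '[{"claw":0.3,"dx":0,"dy":0,"dz":0,"twist":0},{"claw":0.3,"dx":0,"dy":0,"dz":0,"twist":0}]'
```

```text
clock: 24.3
tool_pos: [0.6058, -0.2114, 0.0358]
eef_rot: [0.652, 0.758, 0.001, 0.001]
contact_force: [1.1, 0.3, 4.1]
opening: 0.406
finger_force: 55.0
clock: 24.5
tool_pos: [0.6058, -0.2115, 0.0358]
eef_rot: [0.652, 0.758, 0.001, 0.001]
contact_force: [0.7, 0.5, 6.1]
opening: 0.405
finger_force: 55.0
```

```bash
python3 -m pendant '[{"claw":0.3,"dx":0,"dy":0,"dz":40,"twist":0},{"claw":0.3,"dx":0,"dy":0,"dz":85,"twist":0},{"claw":0.3,"dx":-10,"dy":15,"dz":125,"twist":0.1},{"claw":0.3,"dx":-20,"dy":40,"dz":160,"twist":0.24},{"claw":0.3,"dx":-35,"dy":75,"dz":165,"twist":0.38},{"claw":0.3,"dx":-50,"dy":110,"dz":165,"twist":0.52},{"claw":0.3,"dx":-65,"dy":145,"dz":165,"twist":0.66},{"claw":0.3,"dx":-80,"dy":180,"dz":165,"twist":0.8}]'
python3 -m pendant '[{"claw":0.3,"dx":-15,"dy":35,"dz":0,"twist":0.13},{"claw":0.3,"dx":-30,"dy":70,"dz":0,"twist":0.26},{"claw":0.3,"dx":-45,"dy":105,"dz":0,"twist":0.39},{"claw":0.3,"dx":-60,"dy":140,"dz":0,"twist":0.52},{"claw":0.3,"dx":-75,"dy":165,"dz":0,"twist":0.65},{"claw":0.3,"dx":-89,"dy":178,"dz":0,"twist":0.783},{"claw":0.3,"dx":-89,"dy":178,"dz":0,"twist":0.783},{"claw":0.3,"dx":-89,"dy":178,"dz":0,"twist":0.783}]'
python3 - <<'E'
from h import *
sockets()
im,d,K,T=snap("top"); P=cloud(d,K,T)
print(lamp(P,im,(.5364,.1605),.09,.115), r.get_state()["q"].round(2))
E
```

```text
clock: 25.3
tool_pos: [0.5234, -0.0301, 0.1997]
eef_rot: [0.303, 0.953, -0.0, -0.0]
contact_force: [1.2, 0.9, -1.0]
opening: 0.406
finger_force: 55.0
clock: 26.1
tool_pos: [0.4357, 0.1461, 0.1996]
eef_rot: [-0.079, 0.997, -0.0, -0.0]
contact_force: [-1.0, -0.0, -1.9]
opening: 0.403
finger_force: 55.0
plate 923 [282.2 192.6] [0.4377 0.1468 0.045 ]
deck [ 235  149   96   90 4392] ((437.1607666015625, 146.78489685058594), (84.1982421875, 84.10682678222656), 9.342318534851074)
deck [ 240  361   77   39 1978] ((649.6669311523438, 176.54725646972656), (56.466209411621094, 84.64380645751953), 8.974769592285156)
tcp [0.4363 0.1456 0.1997] closing deg 99.02 q7 1.11
(386, 537, 162, 50, 36, -76.8, array([0.0935, 0.0979, 0.1049])) [-0.31  0.55 -0.17  2.09  0.18  0.52  1.11]
```

```bash
python3 -m pendant '[{"claw":0.3,"dx":1,"dy":1,"dz":-40,"twist":0.005},{"claw":0.3,"dx":1,"dy":1,"dz":-75,"twist":0.005},{"claw":0.3,"dx":1,"dy":1,"dz":-88,"twist":0.005},{"claw":0.3,"dx":1,"dy":1,"dz":-88,"twist":0.005},{"claw":0.3,"dx":1,"dy":1,"dz":-88,"twist":0.005}]'
python3 -m pendant '[{"claw":0.3,"dx":0,"dy":0,"dz":-10,"twist":0},{"claw":0.3,"dx":0,"dy":0,"dz":-15,"twist":0},{"claw":0.3,"dx":0,"dy":0,"dz":-19,"twist":0},{"claw":0.3,"dx":0,"dy":0,"dz":-19,"twist":0}]'
```

```text
clock: 26.7
tool_pos: [0.4374, 0.1471, 0.1119]
eef_rot: [-0.082, 0.997, -0.0, 0.0]
contact_force: [-0.1, 0.3, -1.9]
opening: 0.405
finger_force: 55.0
clock: 27.1
tool_pos: [0.4366, 0.1477, 0.0924]
eef_rot: [-0.083, 0.997, -0.0, -0.0]
contact_force: [0.2, -0.5, -2.1]
opening: 0.405
finger_force: 55.0
```

```bash
python3 -m pendant '[{"claw":0.3,"dx":0,"dy":0,"dz":-5,"twist":0},{"claw":0.3,"dx":0,"dy":0,"dz":-9,"twist":0},{"claw":0.3,"dx":0,"dy":0,"dz":-12,"twist":0},{"claw":0.3,"dx":0,"dy":0,"dz":-12,"twist":0}]'
```

```text
clock: 27.5
tool_pos: [0.4369, 0.1477, 0.0804]
eef_rot: [-0.083, 0.997, -0.0, 0.0]
contact_force: [0.8, -0.3, -0.6]
opening: 0.405
finger_force: 55.0
```

```bash
python3 -m pendant '[{"claw":0.3,"dx":0,"dy":0,"dz":-4,"twist":0},{"claw":0.3,"dx":0,"dy":0,"dz":-8,"twist":0},{"claw":0.3,"dx":0,"dy":0,"dz":-12,"twist":0},{"claw":0.3,"dx":0,"dy":0,"dz":-15,"twist":0},{"claw":0.3,"dx":0,"dy":0,"dz":-16,"twist":0},{"claw":0.3,"dx":0,"dy":0,"dz":-16,"twist":0}]'
```

```text
clock: 28.1
tool_pos: [0.4369, 0.1478, 0.065]
eef_rot: [-0.083, 0.997, 0.0, 0.0]
contact_force: [0.6, 0.3, 9.8]
opening: 0.406
finger_force: 55.0
```

```bash
python3 -m pendant '[{"claw":0.3,"dx":0,"dy":0,"dz":-0.7,"twist":0},{"claw":0.3,"dx":0,"dy":0,"dz":-0.7,"twist":-0.1},{"claw":0.3,"dx":0,"dy":0,"dz":-0.7,"twist":-0.2},{"claw":0.3,"dx":0,"dy":0,"dz":-0.7,"twist":-0.3},{"claw":0.3,"dx":0,"dy":0,"dz":-0.7,"twist":-0.4},{"claw":0.3,"dx":0,"dy":0,"dz":-0.7,"twist":-0.5}]'
```

```text
clock: 28.7
tool_pos: [0.4379, 0.1479, 0.0647]
eef_rot: [0.168, 0.986, 0.001, 0.001]
contact_force: [0.4, -1.2, 10.3]
opening: 0.399
finger_force: 55.0
```

```bash
python3 -m pendant '[{"claw":0.3,"dx":0,"dy":0,"dz":0,"twist":-0.14},{"claw":0.3,"dx":0,"dy":0,"dz":0,"twist":-0.28},{"claw":0.3,"dx":0,"dy":0,"dz":0,"twist":-0.42},{"claw":0.3,"dx":0,"dy":0,"dz":0,"twist":-0.56},{"claw":0.3,"dx":0,"dy":0,"dz":0,"twist":-0.7},{"claw":0.3,"dx":0,"dy":0,"dz":0,"twist":-0.84},{"claw":0.3,"dx":0,"dy":0,"dz":0,"twist":-0.98},{"claw":0.3,"dx":0,"dy":0,"dz":0,"twist":-1.07}]'
python3 -m pendant '[{"claw":0.3,"dx":0,"dy":0,"dz":0,"twist":0},{"claw":0.3,"dx":0,"dy":0,"dz":3,"twist":0},{"claw":0.3,"dx":0,"dy":0,"dz":6,"twist":0},{"claw":0.3,"dx":0,"dy":0,"dz":8,"twist":0},{"claw":0.3,"dx":0,"dy":0,"dz":8,"twist":0}]'
```

```text
clock: 29.5
tool_pos: [0.4375, 0.1474, 0.0647]
eef_rot: [0.648, 0.762, 0.001, 0.001]
contact_force: [0.1, -1.6, 11.8]
opening: 0.401
finger_force: 55.0
clock: 30.0
tool_pos: [0.4375, 0.1475, 0.0724]
eef_rot: [0.646, 0.763, 0.001, 0.001]
contact_force: [1.2, -0.3, 4.3]
opening: 0.402
finger_force: 55.0
```

```bash
python3 -m pendant '[{"claw":0.3,"dx":0,"dy":0,"dz":1,"twist":0},{"claw":0.7,"dx":0,"dy":0,"dz":1,"twist":0},{"claw":0.7,"dx":0,"dy":0,"dz":1,"twist":0},{"claw":0.7,"dx":0,"dy":0,"dz":1,"twist":0},{"claw":0.7,"dx":0,"dy":0,"dz":1,"twist":0},{"claw":0.7,"dx":0,"dy":0,"dz":40,"twist":0},{"claw":0.7,"dx":0,"dy":0,"dz":85,"twist":0},{"claw":0.7,"dx":0,"dy":0,"dz":130,"twist":0}]'
python3 -m pendant '[{"claw":0.5,"dx":0,"dy":40,"dz":0,"twist":0},{"claw":0,"dx":5,"dy":80,"dz":0,"twist":0},{"claw":0,"dx":10,"dy":120,"dz":0,"twist":0},{"claw":0,"dx":10,"dy":120,"dz":0,"twist":0},{"claw":0,"dx":10,"dy":120,"dz":0,"twist":0}]' 20
python3 - <<'E'
from h import *
im,d,K,T=snap("wrist","w8");P=cloud(d,K,T); s=r.get_state()
print(s["tool_pos"],s["opening"])
for c in [(.437,.147),(.5364,.1605)]: print(lamp(P,im,c,.09,.115),lamp(P,im,c,.0935,.1))
for p in nets.place_of("wrist","test_top"): u,v=np.array(p["position"])*[560,420]; print(p["confidence"],u,v,onplane(u,v,.045,K,T))
m=(np.hypot(P[...,0]-.48,P[...,1]-.36)<.035)&(P[...,2]>.038)&(P[...,2]<.06)
if m.sum(): print(np.histogram(P[m][:,2],bins=np.arange(.038,.0601,.002)), P[m&(P[...,2]>.043)].reshape(-1,3).mean(0))
im,d,K,T=snap("top"); P=cloud(d,K,T)
for c in [(.447,-.325),(.447,-.228)]: print(lamp(P,im,c,.05,.08))
for c in [(.437,.147),(.5364,.1605)]: print(lamp(P,im,c,.09,.115))
m=(np.hypot(P[...,0]-.48,P[...,1]-.36)<.035)&(P[...,2]>.038)&(P[...,2]<.06)
if m.sum(): print(np.histogram(P[m][:,2],bins=np.arange(.038,.0601,.002)), P[m&(P[...,2]>.043)].reshape(-1,3).mean(0))
E
```

```text
clock: 30.8
tool_pos: [0.4359, 0.1476, 0.2032]
eef_rot: [0.646, 0.764, -0.001, -0.001]
contact_force: [0.9, 0.8, 0.4]
opening: 0.704
finger_force: 0.0
clock: 31.3
tool_pos: [0.4461, 0.2684, 0.2017]
eef_rot: [0.645, 0.764, -0.0, -0.0]
contact_force: [0.6, -0.7, -0.2]
opening: 0.271
finger_force: 0.0
[0.44617731 0.26691045 0.20177355] 0.22737655860117292
(446, 444, 163, 25, 17, -81.2, array([0.0919, 0.0975, 0.1028])) (324, 445, 163, 25, 16, -81.2, array([0.0948, 0.0974, 0.099 ]))Traceback (most recent call last):
  File "<stdin>", line 4, in <module>
  File "h.py", line 26, in lamp
    return len(q),round(x),round(y),round(w),round(h),round((a+90)%180-90,1),np.percentile(q[:,2],[5,50,95]).round(4)
                                                                             ~~~~~~~~~~~~~^^^^^^^^^^^^^^^^^^
    return _quantile_unchecked(
        a, q, axis, out, overwrite_input, method, keepdims, weights)
    return _ureduce(a,
                    func=_quantile_ureduce_func,
    ...<5 lines>...
                    overwrite_input=overwrite_input,
                    method=method)
    r = func(a, **kwargs)
    result = _quantile(arr,
                       quantiles=q,
    ...<2 lines>...
                       out=out,
                       weights=wgt)
    slices_having_nans = np.isnan(arr[-1, ...])
                                  ~~~^^^^^^^^^
IndexError: index -1 is out of bounds for axis 0 with size 0
```

View pics/w8.png

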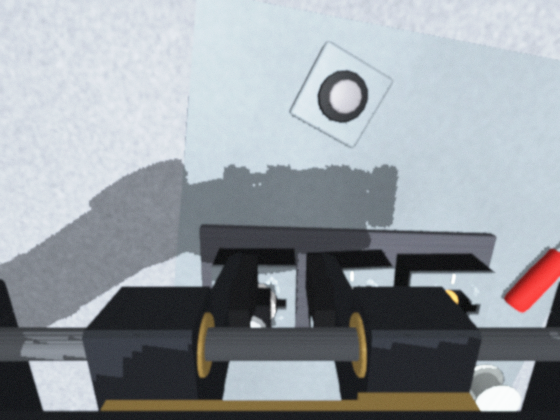

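The button shows as a grey disc with a black collar at (345,97). Lamp checks from here are blocked by the gripper, so I'll do them from the top camera.

```bash
python3 - <<'E'
from h import *
def but(P):
    m=(np.hypot(P[...,0]-.48,P[...,1]-.36)<.045)&(P[...,2]>.02)
    print(np.histogram(P[m][:,2],bins=np.arange(.02,.0701,.003)))
    t=P[m]; t=t[t[:,2]>.042]; print("button",t.mean(0).round(4),cv2.minEnclosingCircle((t[:,:2]*1000).astype(np.float32)))
im,d,K,T=snap("wrist");P=cloud(d,K,T); but(P)
for p in nets.place_of("wrist","test_top"): u,v=np.array(p["position"])*[560,420]; print(p["confidence"],u,v,onplane(u,v,.05,K,T))
im,d,K,T=snap("top","top2"); P=cloud(d,K,T); but(P)
for c in [(.447,-.325),(.447,-.228)]: print(lamp(P,im,c,.05,.08))
for c in [(.437,.147),(.5364,.1605)]:
    try: print(lamp(P,im,c,.09,.115))
    except IndexError: print("hidden",c)
E
```

```text
(array([   6,    7,    8,   18, 1211, 2835,   10,   16,  358,  803,   16,
         89,  782,   16,    0,    0]), array([0.02 , 0.023, 0.026, 0.029, 0.032, 0.035, 0.038, 0.041, 0.044,
       0.047, 0.05 , 0.053, 0.056, 0.059, 0.062, 0.065, 0.068]))
button [0.4828 0.36   0.0516] ((483.8635559082031, 359.956787109375), 21.908748626708984)
0.69 343.112 95.382 [0.48372422 0.3588485  0.05      ]
(array([0, 0, 0, 0, 0, 0, 0, 0, 0, 0, 0, 0, 0, 0, 0, 0]), array([0.02 , 0.023, 0.026, 0.029, 0.032, 0.035, 0.038, 0.041, 0.044,
       0.047, 0.05 , 0.053, 0.056, 0.059, 0.062, 0.065, 0.068]))
button [nan nan nan] ((0.0, 0.0), 0.0)
(465, 445, -322, 51, 37, 12.3, array([0.0565, 0.0644, 0.0712]))
(443, 447, -228, 50, 38, 12.0, array([0.059 , 0.0645, 0.0712]))
(444, 436, 148, 50, 36, -80.8, array([0.0934, 0.0978, 0.105 ]))
(418, 537, 162, 50, 36, -77.4, array([0.0933, 0.0976, 0.1048]))<stdin>:5: RuntimeWarning: Mean of empty slice.
  ret = um.true_divide(
```

View pics/top2.png

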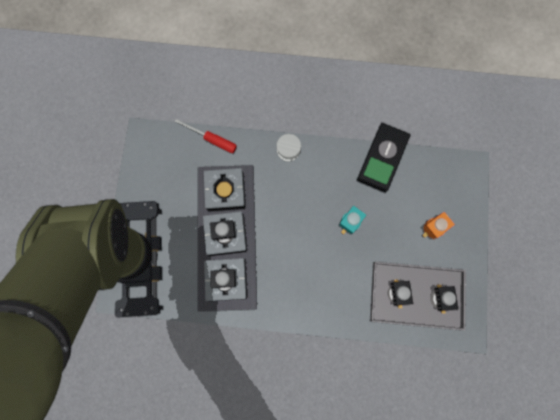

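All four lamps are fine. The tray holds (401,293) and (446,298), and homes are at (222,232) and (223,279), foot ≈37–38 mm. The mat has only the orange and turquoise decoys left. Next is the button at (0.4835,0.359), top z≈0.0575.

```bash
python3 -m pendant '[{"claw":0,"dx":18,"dy":45,"dz":0,"twist":0},{"claw":0,"dx":37,"dy":92,"dz":-30,"twist":0},{"claw":0,"dx":37,"dy":92,"dz":-75,"twist":0},{"claw":0,"dx":37,"dy":92,"dz":-115,"twist":0},{"claw":0,"dx":37,"dy":92,"dz":-132,"twist":0},{"claw":0,"dx":37,"dy":92,"dz":-132,"twist":0},{"claw":0,"dx":37,"dy":92,"dz":-132,"twist":0}]' 20
```

```text
clock: 32.2
tool_pos: [0.4845, 0.3588, 0.0706]
eef_rot: [0.646, 0.763, 0.0, 0.0]
contact_force: [0.3, -0.3, 0.5]
opening: 0.003
finger_force: 0.0
```

```bash
python3 -m pendant '[{"claw":0,"dx":0,"dy":0,"dz":-8,"twist":0},{"claw":0,"dx":0,"dy":0,"dz":-12,"twist":0},{"claw":0,"dx":0,"dy":0,"dz":-15,"twist":0},{"claw":0,"dx":0,"dy":0,"dz":-17,"twist":0},{"claw":0,"dx":0,"dy":0,"dz":-17,"twist":0}]'
```

```text
clock: 32.7
tool_pos: [0.4841, 0.36, 0.0534]
eef_rot: [0.646, 0.764, 0.001, 0.0]
contact_force: [-0.1, -0.8, 3.6]
opening: 0.004
finger_force: 1.8
```

```bash
python3 -m pendant '[{"claw":0,"dx":0,"dy":0,"dz":-1.5,"twist":0},{"claw":0,"dx":0,"dy":0,"dz":-3,"twist":0},{"claw":0,"dx":0,"dy":0,"dz":-3,"twist":0},{"claw":0,"dx":0,"dy":0,"dz":-3,"twist":0}]'
```

```text
clock: 33.1
tool_pos: [0.4841, 0.36, 0.0514]
eef_rot: [0.646, 0.764, 0.001, 0.0]
contact_force: [-2.8, -0.6, 13.1]
opening: 0.008
finger_force: 6.2
```

The button bottomed (13 N, above the 5 N spring). Retreat and take a final check.

```bash
python3 -m pendant '[{"claw":0,"dx":0,"dy":0,"dz":0,"twist":0},{"claw":0,"dx":0,"dy":0,"dz":15,"twist":0},{"claw":0,"dx":0,"dy":0,"dz":60,"twist":0},{"claw":0,"dx":0,"dy":0,"dz":105,"twist":0},{"claw":0,"dx":0,"dy":0,"dz":150,"twist":0},{"claw":0,"dx":-20,"dy":40,"dz":160,"twist":0},{"claw":0,"dx":-20,"dy":40,"dz":160,"twist":0},{"claw":0,"dx":-20,"dy":40,"dz":160,"twist":0}]'
python3 - <<'E'
from h import *
im,d,K,T=snap("top"); P=cloud(d,K,T)
for c,z in [((.447,-.325),.05),((.447,-.228),.05),((.437,.147),.09),((.5364,.1605),.09)]: print(lamp(P,im,c,z,.115))
im,d,K,T=snap("scene"); P=cloud(d,K,T)
m=(np.hypot(P[...,0]-.484,P[...,1]-.36)<.02)&(P[...,2]<.08); print("button z",np.nanpercentile(P[m][:,2],[50,95]),r.get_state()["qd"].round(3))
E
```

```text
clock: 33.9
tool_pos: [0.4621, 0.4012, 0.21]
eef_rot: [0.644, 0.765, -0.0, -0.001]
contact_force: [0.2, -0.5, -0.3]
opening: 0.006
finger_force: 0.0
(468, 445, -322, 50, 39, 10.9, array([0.0559, 0.0643, 0.0716]))
(441, 447, -228, 50, 38, 11.0, array([0.0594, 0.0645, 0.0712]))
(443, 436, 148, 50, 36, -80.6, array([0.0938, 0.0977, 0.1044]))
(419, 537, 162, 50, 36, -77.0, array([0.0936, 0.0977, 0.1042]))
button z [0.05187308 0.05735528] [ 0.015  0.005  0.008  0.003 -0.003 -0.002 -0.002]
```

```bash
python3 -c "
from plant import r
print(r.finish_job())"
```

```text
the job is handed in; nothing more can be done
None
```

I handed the job in with both used lamps upright in the tray, both new lamps (only two were present) locked home in sockets a and b, and the test button pressed to its stop and back up; the used lamps turned out to be sitting loose on the springs, not locked, so I lifted them straight out, and the hand-in returned no verdict.

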